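# Hold a polish-rack panel against the sprung stop of its assembly jig

## Robot

A 7-joint arm with a two-finger parallel gripper is mounted at the origin on a cart in front of the work surface, level with it; the furniture and walls round the work are solid. World frame = base frame: x ahead of the robot, y to its left, z up, the work surface at z = 0. Lengths are in m, angles in rad, forces in N, time in s.
With the tool pointing down it reaches from about 0.35 to 0.9 m from the base axis. Payload 8.1 kg.
Tool frame: the origin (TCP) lies at the very end of the fingers, on their centre line; the grasp point (between the pads) lies 19 mm behind it; z points along the fingers, y is the line along which they close (so a half turn about z gives the same grasp; the last joint's range is limited). The gripper opens to 92 mm and grips with 3 to 60 N. Pads are 19 mm wide; open, the fingers measure 130 mm over their backs; the gripper's body (75 mm by 190 mm) begins 47 mm behind the grasp point.
Start: joints at [-1.275, 0.434, 0.025, 1.573, -0.012, 1.134, -0.075], TCP at [0.243, 0.576, 0.227] pointing down, gripper open.
Joint ranges: [-2.62, 2.62], [-0.44, 2.09], [-1.27, 1.32], [0.08, 2.57], [-1.32, 4.46], [0.12, 2], [-2.74, 2.74]. Speed limits (rad/s): [2.22, 2.22, 3.01, 3.01, 3.14, 3.14, 3.14].

## Interface

Orientations are given as a rotation vector (axis times angle).
In Python, from cell import readout, cams, job gives the robot as it stands.
- The arm moves only by the tool drive_tool, never from a script. Its argument "commands" is a list of rows, each a list of 3 entries, a list of its own where there are three numbers: the turn, a rotation vector about the tool's x, y, z in rad, then the shift along the tool's x, y, z in cm, then the gripper's target within -1 to 1 (fully open at 1, half-way at 0, shut at -1). A call has 1 to 20 rows; each row is the pose to reach, as a shift and turn from the pose commanded when the call began, along the tool's axes at that moment; what a row does not reach only later rows make up. A row lasts 1/12 s, in which the tool goes at most 41.7 mm and 7.16 degrees, less where a joint would pass 70% of its speed; a pose out of reach is approached as far as the arm can. A call with a gripper value outside its range is refused whole. The fingers move at their own pace and stop on an object; "newtons" is the grip in N (left out, the last holds). Time passes only in rows, so rows that repeat a pose let the fingers close. It gives the time, the measured TCP pose, the force, the opening and the grip force at its end, in the units of the state.
- readout.observe(): the state, without advancing time (a new reading comes with each control period).
- cams.get_image(name): name is "side" or "top" or "wrist"; returns the picture (480x640x3 uint8, blue, green, red); there is no depth.
- cams.camera_info(name): a dict with "camera_matrix" (3x3 intrinsics, pixels), "R" (3x3) and "t" (3): a world point X has camera coordinates R X + t. Camera axes: x right, y down, z forward; pixel columns grow to the right and rows downward; lengths in m; the calibration is good to about 2 mm. A picture is of the moment at which its call begins: read the wrist's pose just before it. camera_info takes no time and is no camera call; for the wrist camera it gives the pose at the moment of the call.
- job.sign_off(): hands the job in; it is judged then, once.
The state is a dict: "clock": time; "joints": joint angles; "dq": joint speeds; "joint_efforts": joint torques, N m; "position": TCP position; "ee_rot": TCP orientation; "force": force on the tool from outside, world axes, zero at the start; "ft_torque": the same for the moment, N m; "width": opening from 0.0 (shut) to 1.0 (fully open); "gripper_force": force on a finger pad.
Only numpy, scipy, OpenCV 4.12 (cv2) and the standard library are available. Lean on these libraries where they do the work, as an engineer would, in place of code of your own. Each camera call takes 0.05 s, during which the arm holds its last target. There are 200 camera calls.

## Task

Take the wooden rack panel out of its dark wooden stand, stand it upright in the slot of the assembly jig with its foot down on the slot floor, and slide it along the slot against the jig's rubber-faced sprung stop until the stop's pointer lies about midway between the two ridges on the ledge beside it (a push of about 9 newtons). Finish while still holding the panel pressed there, steadily and without letting go, as a third hand for a colleague who will drive the screws. Never ram the stop back to the end of its travel, and do not disturb the grey tub, the polish bottle or the jar that stand behind the work.

Things in the scene. Friction and masses are not known exactly. Their poses are not given: they have to be found in the camera images.
- panel: Loose light-wood board standing upright, 14 mm thick (its x) x 80 mm long (its y) x 100 mm tall (its z), 0.08 to 0.17 kg, small brass screw inserts on both faces; the lowest 6 mm are only 10 mm thick. Origin at the centre of its underside, z up. It is the same either way round. It starts in the stand, its underside 8 mm above the table.
- stand: Fixed dark-wood stand, 60 x 110 x 24 mm, with an upright pocket 17 mm wide (x) x 90 mm long (y) x 16 mm deep that holds the panel. Origin at the centre of its underside; the pocket's floor is 8 mm above it.
- jig: Fixed assembly jig, grey base 104 mm (its x) x 250 mm (its y) x 8 mm. Two aluminium rails, 10 mm thick, 20 mm above the base, form a slot 17 mm wide along its y, from y = -115 to +35 mm, open above and at both ends; the sprung stop is beyond the +y end. Origin at the centre of the base's underside, z up.
- tower (a point): Top centre of the jig's fixed upright block behind the stop, 60 mm (x) x 18 mm (y), 74 mm above the table; the stop's two guide rods stick out up to 40 mm behind it.
- ledge (a point): Top centre of the fixed ledge on the jig's -x side, beside the stop, 14 mm (x) x 50 mm (y), 34 mm above the table; it bears two dark ridges, 2 mm thick, 6 mm high, 14 mm apart along y.
- slot (a point): Point on the slot's floor (the base's top, 8 mm above the table) on the slot's centre line, straight above the jig's origin; axes as the jig's: y runs along the slot towards the stop. Seated, the panel's origin has z = 0 here and its y axis lies along the slot.
- pad (a point): Centre of the front face of the sprung stop's rubber pad, which meets the panel's narrow edge; it moves with the stop. The face is 40 mm wide, 50 mm tall (30 to 80 mm above the table). With the stop out it lies at y = +40 mm in the slot frame, so the panel first touches it with its origin at y = 0 there.
- stop (a joint): Travel of the sprung stop in m along the jig's +y: 0 = out (at rest), 0.022 = end of travel. Spring force 2 N at 0 plus 0.7 N per mm; it pushes an unheld panel back. Its pointer (a thin dark blade on the stop's -x side) stands beside the first ridge at 0.003, the second at 0.017, midway between them at 0.010 (9 N).
- tub: Loose round grey tub with lid, 71 mm in diameter, 60 mm tall, behind the work; leave alone. Origin at the centre of its underside.
- bottle: Loose dark red square polish bottle with a black cap, 29 x 28 x 85 mm, behind the work; leave alone. Origin at the centre of its underside.
- jar: Loose round jar with a pink lid, 43 mm in diameter, 88 mm tall, behind the work; leave alone. Origin at the centre of its underside.
Not all that is in view belongs to the job. Of the things like the panel, leave any that is purple; of the rest the smaller one is meant.

How it is judged:
On the way:
1. the panel stands upright in the jig's slot, its foot on the slot floor (x of panel in the frame of slot between -0.005 and 0.005 m and y of panel in the frame of slot between -0.085 and 0.03 m and z of panel in the frame of slot between -0.003 and 0.005 m and angle between panel's own z axis and vertical below 0.2 rad and angle between the y axis of panel and the y axis of slot, either way round below 0.2 rad), for 0.2 s.
At the end, for the whole second after the job is handed in: Panel upright in the slot and along it (0.2 rad each), its foot within 5 mm of the slot floor and centre line; the fingers still press it on the rubber pad with 4 to 15 N, the stop 4 to 16 mm back (pointer between the ridges) and at rest (under 5 mm/s) (all of step 1 and value of joint stop between 0.004 and 0.016 m and contact force between panel and stop between 4 and 15 N and contact force between the fingers and panel above 1 N and velocity of joint stop between -0.005 and 0.005 m/s); the arm keeps its last pose, push and grip.
It fails at once if the sprung stop is rammed back to the end of its travel (beyond 20 mm) (value of joint stop above 0.02 m).
It fails at once if the grey tub is disturbed (moved over 25 mm or tipped over 0.3 rad) (distance of tub from where it was at the start of the episode above 0.025 m or angle between tub's own z axis and vertical above 0.3 rad).
It fails at once if the polish bottle is disturbed (moved over 25 mm or tipped over 0.3 rad) (distance of bottle from where it was at the start of the episode above 0.025 m or angle between bottle's own z axis and vertical above 0.3 rad).
It fails at once if the pink-lidded jar is disturbed (moved over 25 mm or tipped over 0.3 rad) (distance of jar from where it was at the start of the episode above 0.025 m or angle between jar's own z axis and vertical above 0.3 rad).
It also fails if it takes over 42 s, if anything falls off the work surface, if the arm or the gripper's body presses on something with over 40 N, if the wrist force passes 120 N, or if a joint passes its speed limit or range.

## Working session

There is one attempt and no reset: what is moved stays moved. The work goes in short steps, Python scripts to look and compute and a tool call to move; the robot and the scene stay as the last step left them, time stands still between calls to the robot, and variables do not carry over. Pictures are saved under pics/ and viewed, at most 10 in all, crops included, and the job is handed in when it is done.

Besides the shell and the picture viewer there is one more tool, called after "Emit:" as name([rows], argument=value, ...), one row to a line, values as JSON. drive_tool: Moves the arm, as the interface text tells. Its arguments: {"type":"object","properties":{"commands":{"type":"array"},"newtons":{"type":"number"}},"required":["commands"]}

```bash
mkdir -p pics; ls; python3 - <<'E'
from cell import readout,cams
import cv2,numpy as np
print(readout.observe())
for n in ["side","top"]:
    im=cams.get_image(n); cv2.imwrite(f"pics/{n}0.png",im); i=cams.camera_info(n); print(n,i)
E
```

```text
pics
{'clock': 0.0, 'joints': array([-1.27463466,  0.43522588,  0.02501335,  1.57407941, -0.01162655,
        1.13397099, -0.07506733]), 'dq': array([-0.00036374, -0.0012907 ,  0.00022271,  0.00038473, -0.00025147,
       -0.00013498,  0.00033006]), 'joint_efforts': array([-3.29949935e-04, -6.67857528e+01,  9.84850042e-01, -3.14459968e+01,
       -6.05958374e-02,  4.31128673e-02,  1.53739629e-04]), 'position': array([0.24254718, 0.57548277, 0.22595046]), 'ee_rot': array([-6.22327749e-01, -3.07915897e+00,  2.40053238e-03]), 'force': array([-0.4226605 ,  0.03102305, -0.38474374]), 'ft_torque': array([-0.012898  ,  0.00473189,  0.01569787]), 'gripper_force': 0.0, 'width': 0.9978263419358953}
side {'camera_matrix': array([[620.48124834,   0.        , 321.88632732],
       [  0.        , 620.48124834, 238.24684553],
       [  0.        ,   0.        ,   1.        ]]), 'R': array([[ 0.93857288, -0.34444147,  0.02100056],
       [-0.116267  , -0.3729427 , -0.920541  ],
       [ 0.3249045 ,  0.86155314, -0.39008108]]), 't': array([-0.44915263,  0.19379453,  0.92117468])}
top {'camera_matrix': array([[516.3244577 ,   0.        , 307.89879251],
       [  0.        , 516.3244577 , 242.42757541],
       [  0.        ,   0.        ,   1.        ]]), 'R': array([[-0.00486084, -0.9999002 ,  0.01326543],
       [-0.98128299,  0.00221571, -0.19255851],
       [ 0.1925099 , -0.01395314, -0.98119583]]), 't': array([0.13081466, 0.53378711, 1.03977618])}
```

View pics/side0.png

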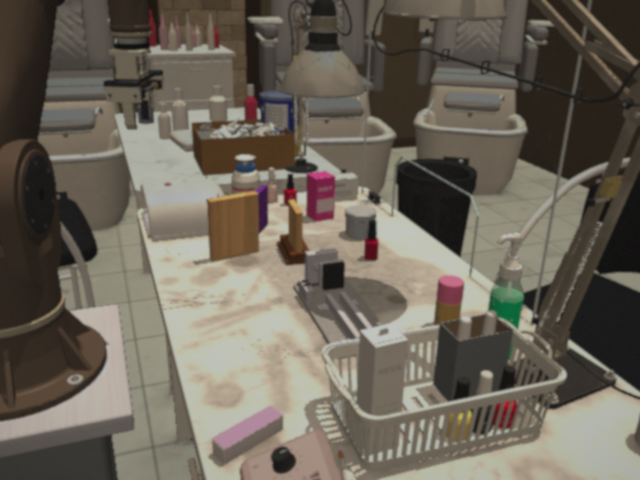

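View pics/top0.png

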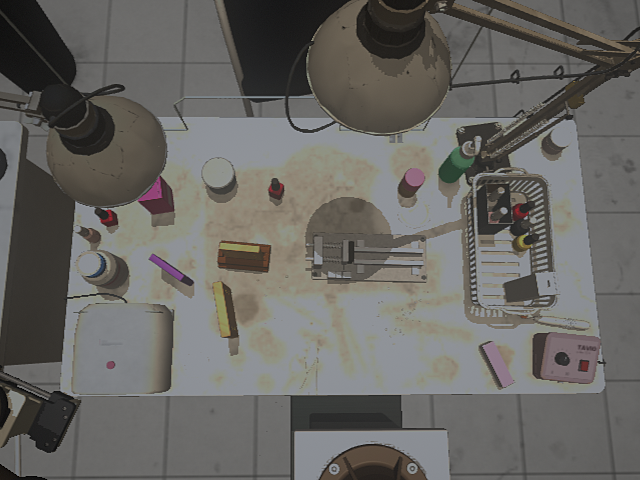

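The side view shows the dark stand with a light board at about (294,225), a larger free-standing board at (233,225), a purple one at (262,208), and the jig's tower at (325,275) with its slot running down-right. In the top view these are the stand board (243,248), large board (225,308), purple board (170,269) and jig (367,258), with the tower at its left, world +y.

Candidates: the purple board is excluded, and of the two wooden ones the board in the stand looks smaller. I'll confirm that in a crop.

```bash
cat > h.py <<'E'
import numpy as np,cv2
from cell import readout,cams
def ray(n,px,info=None):
    i=info or cams.camera_info(n); R,t,K=i["R"],i["t"],i["camera_matrix"]
    return -R.T@t, R.T@np.linalg.inv(K)@np.array([px[0],px[1],1.])
def onz(n,px,z,info=None):
    c,d=ray(n,px,info); return c+d*(z-c[2])/d[2]
def proj(n,X,info=None):
    i=info or cams.camera_info(n); p=i["camera_matrix"]@(i["R"]@np.array(X)+i["t"]); return p[:2]/p[2]
E
python3 - <<'E'
from h import *
t=cv2.imread("pics/top0.png"); s=cv2.imread("pics/side0.png")
a=cv2.resize(t[215:345,195:295],(400,520),interpolation=cv2.INTER_CUBIC)
b=cv2.resize(s[180:310,190:290+10][:,:100+10],(440,520),interpolation=cv2.INTER_CUBIC)[:,40:]
b=cv2.resize(s[175:305,200:300+0],(400,520),interpolation=cv2.INTER_CUBIC)
cv2.imwrite("pics/c1.png",np.hstack([a,b]))
c=cv2.resize(t[220:295,295:435],(800,428),interpolation=cv2.INTER_CUBIC)
cv2.imwrite("pics/c2.png",c)
E
```

```text
(no output)
```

View pics/c1.png

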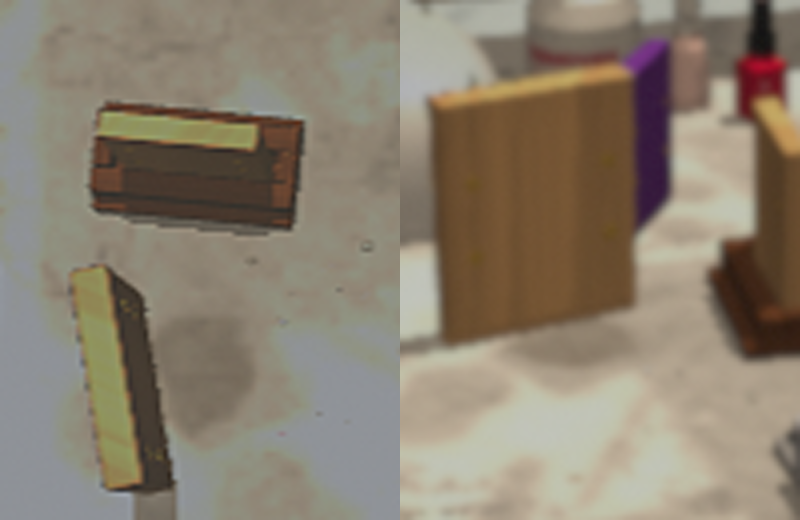

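View pics/c2.png

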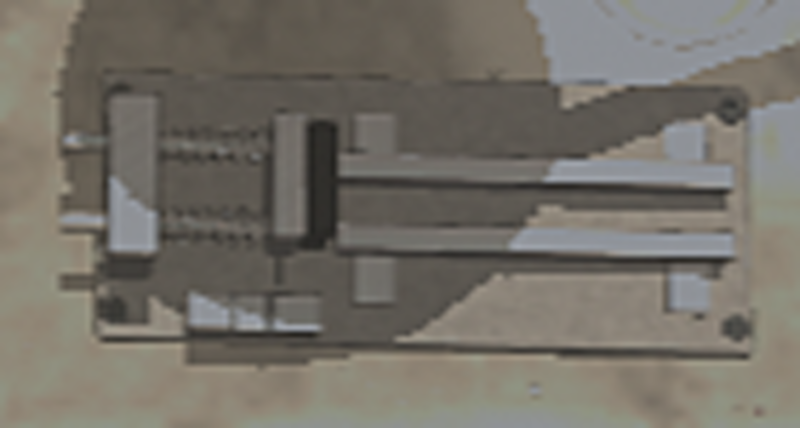

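The crops confirm it: the stand board's top face is about 40 px long against about 55 px for the free one, so the stand board at (239,246) in the top view is the panel. The jig crop shows the rails from x=340 to 732 px in the crop, with the pad and tower to the left.

```bash
python3 - <<'E'
from h import *
f=lambda p:(195+p[0]/4-.4,215+p[1]/4-.4)
c=[onz("top",f(p),.108)for p in [(100,112),(258,124),(257,150),(97,136)]]
print("panel",np.round(c,4),np.mean(c,0)); d=c[1]+c[2]-c[0]-c[3]; print("len",np.linalg.norm(d)/2,"ang",np.arctan2(d[1],d[0]))
g=lambda p:(295+p[0]/5.714-.4,220+p[1]/5.714-.4)
A=onz("top",g((340,201)),.028);B=onz("top",g((732,210)),.028)
print("rail ends",A,B,np.linalg.norm(A-B)); u=(A-B)/np.linalg.norm(A-B); print("ang",np.arctan2(u[1],u[0]),"origin",B+u*.115,A-u*.035)
b=[onz("top",g(p),.008) for p in [(105,72),(750,90),(748,355),(97,338)]]; print("base",np.round(b,4),np.mean(b,0))
d=b[0]+b[3]-b[1]-b[2];print(np.arctan2(d[1],d[0]))
p=onz("top",g((133,175)),.074);print("tower",p)
print("tub",onz("top",(218,174),.06),"bottle",onz("top",(276,185),.08),"jar",onz("top",(411,178),.085))
print("big board",onz("top",(225,308),.12))
from scipy.spatial.transform import Rotation as Ro
s=readout.observe();print(Ro.from_rotvec(s["ee_rot"]).as_matrix().round(3)); i=cams.camera_info("wrist"); print(i["R"].round(3),-i["R"].T@i["t"])
# side check: panel top
for X in [np.mean(c,0),A+[0,0,0]]: print(proj("side",X))
E
```

```text
panel [[0.5231 0.3059 0.108 ]
 [0.5168 0.2271 0.108 ]
 [0.5037 0.2274 0.108 ]
 [0.5109 0.3071 0.108 ]] [0.51364312 0.26688712 0.108     ]
len 0.07950659103904195 ang -1.6561276374979441
rail ends [0.51147683 0.02934054 0.028     ] [ 0.50765477 -0.11848258  0.028     ] 0.1478725325628988
ang 1.5449464240030204 origin [ 0.51062718 -0.00352101  0.028     ] [ 0.51057219 -0.00564776  0.028     ]
base [[ 0.5657  0.117   0.008 ]
 [ 0.558  -0.1325  0.008 ]
 [ 0.4551 -0.1267  0.008 ]
 [ 0.4624  0.1207  0.008 ]] [ 0.5103141  -0.00538523  0.008     ]
1.5408048797101703
tower [0.51330779 0.10874245 0.074     ]
tub [0.68253752 0.32121039 0.06      ] bottle [0.65157653 0.19569736 0.08      ] jar [ 0.66514265 -0.08808558  0.085     ]
big board [0.39249042 0.29004668 0.12      ]
[[-0.922  0.388 -0.   ]
 [ 0.388  0.922 -0.001]
 [-0.    -0.001 -1.   ]]
[[ 0.388  0.922 -0.002]
 [ 0.879 -0.369  0.302]
 [ 0.278 -0.119 -0.953]] [0.16688794 0.60808226 0.38411548]
[294.30218493 206.69569507]
[333.93175098 293.22006754]
```

```bash
cat >> h.py <<'E'
from scipy.spatial.transform import Rotation as Ro
def tri(pt,ps):
    (a,d),(b,e)=ray("top",pt),ray("side",ps); M=np.c_[d,-e]; k=np.linalg.lstsq(M,b-a,rcond=None)[0]
    p,q=a+k[0]*d,b+k[1]*e; return (p+q)/2,np.linalg.norm(p-q)
def rel(pos,yaw):  # tool y at world angle yaw, pointing down
    s=readout.observe(); R=Ro.from_rotvec(s["ee_rot"]).as_matrix()
    y=np.array([np.cos(yaw),np.sin(yaw),0]); z=np.array([0,0,-1.]); T=np.c_[np.cross(y,z),y,z]
    print("turn",(Ro.from_matrix(R.T@T).as_rotvec()).round(4),"cm",(100*R.T@(np.array(pos)-s["position"])).round(2))
E
python3 - <<'E'
from h import *
f=lambda p:(195+p[0]/4-.4,215+p[1]/4-.4); s=lambda p:(200+(p[0]-400)/4-.4,175+p[1]/4-.4)
print(tri(f((105,265)),s((620,62))),tri(f((138,488)),s((440,108))))
print("panel side top corner",tri(f((97,136)),s((757,97))))
rel([.5136,.255,.226],1.4855-np.pi/2)
E
```

```text
(array([0.44033379, 0.29653138, 0.14159435]), np.float64(0.004185643353984441)) (array([0.34026717, 0.27871714, 0.13283239]), np.float64(0.0043576532461586034))
panel side top corner (array([0.51214694, 0.30602984, 0.11175238]), np.float64(0.0038450290679438335))
turn [-1.1000e-03  1.0000e-03  1.2572e+00] cm [-37.42 -19.01   0.04]
```

Emit:
drive_tool([
  [[0,0,1.257],[-37.4,-19,0],1],
  [[0,0,1.257],[-37.4,-19,0],1],
  [[0,0,1.257],[-37.4,-19,0],1],
  [[0,0,1.257],[-37.4,-19,0],1],
  [[0,0,1.257],[-37.4,-19,0],1],
  [[0,0,1.257],[-37.4,-19,0],1],
  [[0,0,1.257],[-37.4,-19,0],1],
  [[0,0,1.257],[-37.4,-19,0],1],
  [[0,0,1.257],[-37.4,-19,0],1],
  [[0,0,1.257],[-37.4,-19,0],1],
  [[0,0,1.257],[-37.4,-19,0],1],
  [[0,0,1.257],[-37.4,-19,0],1],
  [[0,0,1.257],[-37.4,-19,0],1],
  [[0,0,1.257],[-37.4,-19,0],1],
])

```text
clock: 1.27
position: [0.5124, 0.2571, 0.2264]
ee_rot: [-2.31, -2.128, 0.001]
force: [-1.5, 0.2, -0.5]
width: 1.0
gripper_force: 0.0
```

```bash
python3 - <<'E'
from h import *
i=cams.camera_info("wrist"); im=cams.get_image("wrist"); cv2.imwrite("pics/w1.png",im); np.savez("w1.npz",**i)
s=readout.observe();print(s["clock"],s["position"])
E
```

```text
1.3167 [0.51243361 0.25727461 0.22647033]
```

View pics/w1.png

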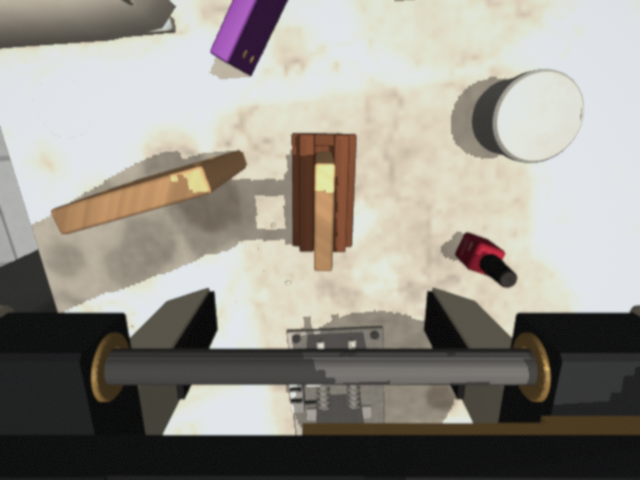

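The wrist view shows the panel in the stand with its top running from about (325,150–165) to (323,270). The big board is at (150,195), the tub at (540,115) and the bottle at (485,258).

```bash
python3 - <<'E'
from h import *
i=dict(np.load("w1.npz"))
print("cam",-i["R"].T@i["t"])
for p in [(315,270),(332,270),(316,165),(335,165),(316,148),(335,148)]: print(p,onz("w",p,.108,i).round(4))
c=[(.5231,.3059),(.5168,.2271),(.5037,.2274),(.5109,.3071)]
for q in c: print(proj("w",[*q,.108],i).round(1),proj("w",[*q,.024],i).round(1))
for p in [(293,134),(356,134),(352,249),(293,249)]: print("stand",onz("w",p,.024,i).round(4))
im=cv2.imread("pics/w1.png")
for r in (175,200,225,250,262): print(r,[tuple(int(v) for v in im[r,c]) for c in range(306,342,3)])
E
```

```text
cam [0.51900681 0.33916177 0.3844919 ]
(315, 270) [0.506  0.2298 0.108 ]
(332, 270) [0.5186 0.2288 0.108 ]
(316, 165) [0.5132 0.3069 0.108 ]
(335, 165) [0.5263 0.3059 0.108 ]
(316, 148) [0.5142 0.3183 0.108 ]
(335, 148) [0.5271 0.3172 0.108 ]
[330.4 165.3] [328.2 154. ]
[329.8 272.3] [327.8 239. ]
[312.3 273.2] [314.  239.7]
[312.6 165. ] [314.4 153.7]
stand [0.4937 0.3255 0.024 ]
stand [0.5487 0.321  0.024 ]
stand [0.5391 0.2152 0.024 ]
stand [0.4829 0.2198 0.024 ]
175 [(36, 53, 84), (35, 52, 85), (34, 49, 80), (109, 157, 187), (164, 229, 226), (161, 228, 226), (160, 227, 226), (159, 226, 226), (162, 228, 226), (137, 197, 215), (53, 79, 127), (55, 81, 132)]
200 [(35, 51, 82), (35, 51, 83), (31, 46, 75), (82, 119, 155), (107, 152, 198), (106, 151, 197), (106, 152, 199), (108, 155, 201), (107, 154, 200), (75, 108, 143), (39, 58, 96), (56, 82, 134)]
225 [(33, 49, 82), (34, 50, 83), (31, 45, 73), (76, 110, 144), (95, 135, 176), (95, 136, 177), (97, 138, 180), (98, 140, 183), (95, 137, 180), (54, 78, 108), (41, 61, 99), (55, 80, 133)]
250 [(58, 72, 97), (59, 73, 98), (71, 85, 103), (86, 121, 158), (94, 135, 177), (93, 132, 174), (93, 133, 174), (94, 133, 174), (90, 128, 167), (50, 69, 96), (49, 67, 102), (59, 84, 134)]
262 [(196, 218, 225), (197, 219, 225), (191, 213, 222), (94, 130, 167), (96, 138, 180), (97, 138, 180), (96, 138, 180), (96, 138, 180), (91, 128, 166), (163, 184, 198), (179, 202, 214), (183, 205, 217)]
```

```bash
python3 -c "
from h import *
rel([.514,.253,.076],1.479-np.pi/2)"
```

```text
turn [-0.0009 -0.0004  0.0102] cm [-0.42  0.21 15.05]
```

Emit:
drive_tool([
  [[0,0,0.01],[-0.4,0.2,4],1],
  [[0,0,0.01],[-0.4,0.2,8],1],
  [[0,0,0.01],[-0.4,0.2,11],1],
  [[0,0,0.01],[-0.4,0.2,12],1],
  [[0,0,0.01],[-0.4,0.2,12],1],
  [[0,0,0.01],[-0.4,0.2,12],1],
])

```text
clock: 1.82
position: [0.5153, 0.2524, 0.1075]
ee_rot: [-2.323, -2.115, -0.0]
force: [0.6, 0.3, 0.1]
width: 1.001
gripper_force: 0.0
```

```bash
python3 -c "
from h import *
rel([.514,.253,.076],1.479-np.pi/2)"
```

```text
turn [ 0.0001 -0.0003 -0.0019] cm [ 0.05 -0.14  3.15]
```

Lower and grip.

Emit:
drive_tool([
  [[0,0,0],[0,-0.1,1.5],1],
  [[0,0,0],[0,-0.1,3],1],
  [[0,0,0],[0,-0.1,3.1],0],
  [[0,0,0],[0,-0.1,3.1],-1],
  [[0,0,0],[0,-0.1,3.1],-1],
  [[0,0,0],[0,-0.1,3.1],-1],
  [[0,0,0],[0,-0.1,3.1],-1],
  [[0,0,0],[0,-0.1,3.1],-1],
  [[0,0,0],[0,-0.1,3.1],-1],
  [[0,0,0],[0,-0.1,3.1],-1],
  [[0,0,0],[0,-0.1,3.1],-1],
  [[0,0,0],[0,-0.1,3.1],-1],
], newtons=40)

```text
clock: 2.82
position: [0.5142, 0.2516, 0.0757]
ee_rot: [-2.324, -2.113, 0.0]
force: [0.0, 0.3, 0.3]
width: 0.325
gripper_force: 0.0
```

Emit:
drive_tool([
  [[0,0,0],[0,0,0],-1],
  [[0,0,0],[0,0,0],-1],
  [[0,0,0],[0,0,0],-1],
  [[0,0,0],[0,0,0],-1],
  [[0,0,0],[0,0,0],-1],
  [[0,0,0],[0,0,0],-1],
])

```text
clock: 3.32
position: [0.5142, 0.2515, 0.0757]
ee_rot: [-2.325, -2.113, 0.0]
force: [-0.3, -0.5, -0.8]
width: 0.153
gripper_force: 40.0
```

Emit:
drive_tool([
  [[0,0,0],[0,0,-2],-1],
  [[0,0,0],[0,0,-4],-1],
  [[0,0,0],[0,0,-7],-1],
  [[0,0,0],[0,0,-10],-1],
  [[0,0,0],[0,0,-12],-1],
  [[0,0,0],[0,0,-12],-1],
])

```text
clock: 3.82
position: [0.5165, 0.2524, 0.2001]
ee_rot: [2.324, 2.112, 0.011]
force: [1.2, -0.2, -1.2]
width: 0.148
gripper_force: 40.0
```

```bash
python3 -c "
from h import *
s=readout.observe();print(s['position'],s['width'],s['force'])
rel([.5088,-.0655,.15],-.028)"
```

```text
[0.51645488 0.25240375 0.20011678] 0.14786184381865258 [ 1.15099078 -0.1898953  -1.18805757]
turn [ 0.0055 -0.0042 -0.0674] cm [-31.74   2.24   4.89]
```

Emit:
drive_tool([
  [[0,0,-0.067],[-8,0.5,0],-1],
  [[0,0,-0.067],[-16,1.1,0],-1],
  [[0,0,-0.067],[-24,1.7,0],-1],
  [[0,0,-0.067],[-29,2,0],-1],
  [[0,0,-0.067],[-31.7,2.2,0],-1],
  [[0,0,-0.067],[-31.7,2.2,0],-1],
  [[0,0,-0.067],[-31.7,2.2,0],-1],
  [[0,0,-0.067],[-31.7,2.2,0],-1],
  [[0,0,-0.067],[-31.7,2.2,0],-1],
  [[0,0,-0.067],[-31.7,2.2,0],-1],
  [[0,0,-0.067],[-31.7,2.2,0],-1],
  [[0,0,-0.067],[-31.7,2.2,0],-1],
])

```text
clock: 4.82
position: [0.506, -0.0646, 0.1953]
ee_rot: [-2.249, -2.192, 0.0]
force: [-0.4, 0.1, -1.4]
width: 0.146
gripper_force: 40.0
```

```bash
python3 - <<'E'
from h import *
i=cams.camera_info("wrist"); im=cams.get_image("wrist"); cv2.imwrite("pics/w2.png",im); np.savez("w2.npz",**i)
t=cams.get_image("top"); cv2.imwrite("pics/t2.png",t)
s=readout.observe();print(s["clock"],s["position"],s["width"]); rel([.5088,-.0655,.15],-.028)
E
```

```text
4.9167 [ 0.50607078 -0.06464927  0.19543123] 0.15471771451552505
turn [-0.0005 -0.0003  0.0023] cm [-0.08  0.28  4.54]
```

View pics/w2.png

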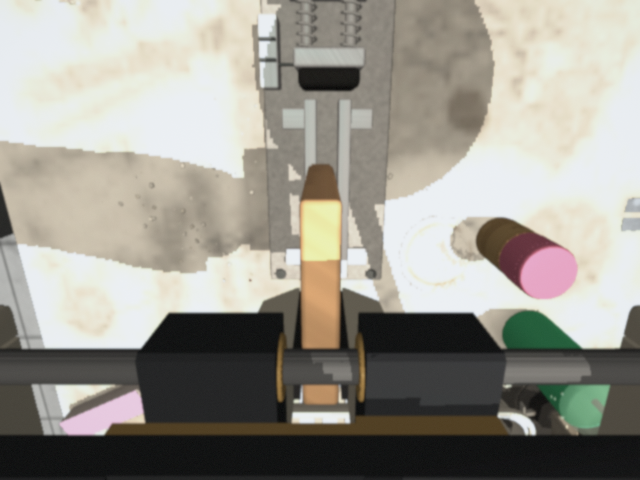

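The wrist view shows the held panel's far top edge at row ~200, cols 302–340, pointing along the rails. The left rail is at cols ~305–315, the right at ~339–350, and the pad's front edge at row ~88. The jar (545,260) is well clear.

```bash
python3 - <<'E'
from h import *
i=dict(np.load("w2.npz")); im=cv2.imread("pics/w2.png"); g=cv2.cvtColor(im,cv2.COLOR_BGR2GRAY)
for r in (104,135,140,150,158): print(r,g[r,298:362].tolist())
for r in (172,205,225,245): print("hsvS",r,cv2.cvtColor(im,cv2.COLOR_BGR2HSV)[r,296:346,1].tolist())
E
```

```text
104 [130, 132, 135, 138, 139, 144, 157, 173, 182, 185, 186, 187, 188, 188, 188, 186, 178, 156, 133, 132, 138, 138, 137, 137, 137, 135, 135, 134, 134, 136, 138, 139, 139, 140, 140, 140, 139, 138, 132, 119, 118, 149, 173, 184, 184, 185, 186, 186, 187, 186, 184, 175, 157, 139, 139, 141, 140, 138, 136, 136, 136, 136, 138, 138]
135 [139, 139, 137, 136, 136, 135, 145, 165, 181, 186, 186, 187, 189, 189, 190, 188, 179, 159, 135, 131, 135, 136, 136, 135, 135, 135, 134, 135, 136, 139, 139, 139, 140, 140, 140, 137, 137, 136, 127, 118, 129, 160, 180, 185, 186, 186, 187, 188, 188, 185, 179, 165, 146, 136, 135, 135, 137, 138, 138, 137, 136, 136, 137, 138]
140 [135, 136, 136, 138, 136, 135, 142, 164, 180, 186, 188, 187, 190, 190, 189, 186, 180, 160, 134, 130, 133, 136, 137, 138, 140, 141, 140, 137, 136, 135, 136, 136, 138, 138, 139, 138, 140, 138, 128, 117, 133, 162, 180, 186, 186, 187, 188, 188, 188, 184, 177, 159, 138, 131, 133, 137, 141, 143, 143, 142, 140, 139, 138, 139]
150 [131, 134, 133, 134, 135, 135, 142, 165, 182, 186, 186, 188, 189, 190, 190, 188, 180, 159, 137, 132, 136, 138, 139, 140, 
[... 694 characters left out ...]
9, 117, 108, 79, 47, 30, 24, 19, 15, 10, 10, 11, 11, 12, 13, 15]
hsvS 205 [28, 29, 34, 58, 99, 113, 107, 97, 87, 81, 78, 77, 75, 75, 73, 72, 72, 71, 71, 70, 69, 69, 69, 69, 69, 68, 68, 69, 69, 68, 68, 66, 66, 66, 64, 65, 63, 64, 63, 64, 66, 69, 77, 87, 96, 83, 44, 22, 16, 16]
hsvS 225 [28, 28, 32, 51, 92, 106, 98, 86, 75, 69, 68, 68, 67, 68, 69, 69, 69, 69, 69, 69, 70, 71, 69, 72, 72, 73, 71, 73, 72, 72, 72, 72, 72, 73, 73, 71, 71, 71, 69, 69, 72, 78, 88, 96, 104, 76, 32, 18, 16, 17]
hsvS 245 [26, 26, 32, 55, 99, 112, 105, 94, 84, 76, 73, 71, 71, 71, 71, 70, 70, 69, 70, 70, 68, 68, 68, 67, 67, 65, 66, 64, 65, 65, 65, 64, 63, 63, 63, 64, 64, 64, 64, 66, 69, 77, 88, 99, 91, 52, 26, 18, 17, 18]
```

```bash
python3 - <<'E'
from h import *
i=dict(np.load("w2.npz"))
a=onz("w",(327.15,104),.028,i);b=onz("w",(326.75,158),.028,i);p=onz("w",(320.5,205),.2277,i);q=onz("w",(320.05,245),.2277,i)
print("slot",a,b,"panel",p,q)
u=a-b;print("ang slot",np.arctan2(u[1],u[0]));v=p-q;print("panel",np.arctan2(v[1],v[0]))
print("panel foot z.1277",onz("w",(320.5,172),.1277,i))
print("far top edge",onz("w",(320,200),.2277,i),"foot edge",onz("w",(320,165),.1277,i))
for r in (84,88,90): print("pad bottom/top front",onz("w",(329,r),.03,i),onz("w",(329,r),.08,i))
print("rail +y end",onz("w",(310,99),.028,i), "base corners",onz("w",(281,273),.008,i),onz("w",(371,273),.008,i))
s=readout.observe();print(s["position"],Ro.from_rotvec(s["ee_rot"]).as_matrix().round(4))
E
```

```text
slot [0.51327782 0.02594354 0.028     ] [ 0.51212294 -0.01511841  0.028     ] panel [ 0.50719207 -0.00978599  0.2277    ] [ 0.5066997  -0.02332463  0.2277    ]
ang slot 1.5426784000279885
panel 1.5344446357584205
panel foot z.1277 [ 0.50713654 -0.01272464  0.1277    ]
far top edge [ 0.50707316 -0.00814765  0.2277    ] foot edge [ 0.50695504 -0.00881614  0.1277    ]
pad bottom/top front [0.51493633 0.04018589 0.03      ] [0.51384308 0.03671526 0.08      ]
pad bottom/top front [0.51488281 0.03735255 0.03      ] [0.51379783 0.03431999 0.08      ]
pad bottom/top front [0.51485594 0.03592986 0.03      ] [0.51377511 0.03311726 0.08      ]
rail +y end [0.5001433  0.02992201 0.028     ] base corners [ 0.46751072 -0.12166643  0.008     ] [ 0.55150817 -0.12379787  0.008     ]
[ 0.50607078 -0.06464927  0.19543123] [[ 2.570e-02  9.997e-01 -5.000e-04]
 [ 9.997e-01 -2.570e-02  3.000e-04]
 [ 3.000e-04 -5.000e-04 -1.000e+00]]
```

Emit:
drive_tool([
  [[0,0,0],[0,0.47,3],-1],
  [[0,0,0],[0,0.47,6],-1],
  [[0,0,0],[0,0.47,8],-1],
  [[0,0,0],[0,0.47,8.7],-1],
  [[0,0,0],[0,0.47,8.7],-1],
  [[0,0,0],[0,0.47,8.7],-1],
  [[0,0,0],[0,0.47,8.7],-1],
  [[0,0,0],[0,0.47,8.7],-1],
])

```text
clock: 5.58
position: [0.5117, -0.0662, 0.11]
ee_rot: [2.251, 2.189, 0.003]
force: [-0.3, -1.0, -1.2]
width: 0.152
gripper_force: 40.0
```

```bash
python3 - <<'E'
from h import *
i=cams.camera_info("wrist"); im=cams.get_image("wrist"); cv2.imwrite("pics/w3.png",im); np.savez("w3.npz",**i)
s=readout.observe();print(s["clock"],s["position"],s["width"],s["force"])
sx=.5122+(s["position"][1]+.01)*.028; print("dx to slot",sx-s["position"][0])
g=cv2.cvtColor(im,cv2.COLOR_BGR2GRAY);S=cv2.cvtColor(im,cv2.COLOR_BGR2HSV)[...,1]
cv2.imwrite("pics/w3c.png",cv2.resize(im[0:300,220:420],(533,800))[:600])
E
```

```text
5.6333 [ 0.5116199  -0.06620268  0.10992679] 0.14731679148293375 [ 0.65873252  0.01663826 -0.98970253]
dx to slot -0.0009935758491066427
```

View pics/w3c.png

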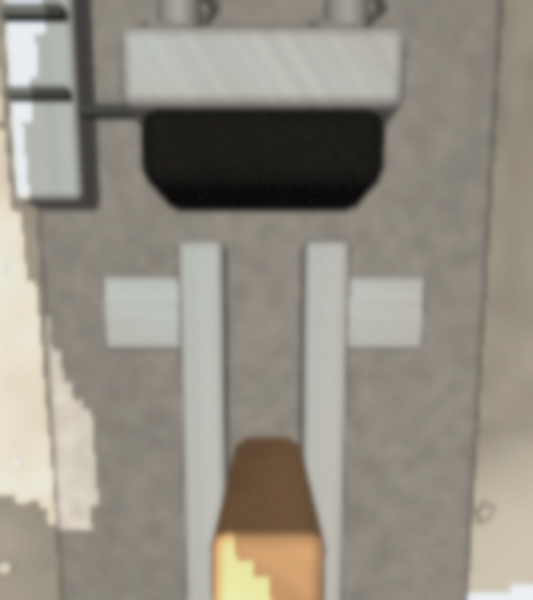

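The crop shows the foot (crop cols 238–300) nearly centred over the slot (226–302), about 1 mm to the right. That agrees with the computed -1 mm correction.

Emit:
drive_tool([
  [[0,0,0],[0,-0.1,0.5],-1],
  [[0,0,0],[0,-0.1,1],-1],
  [[0,0,0],[0,-0.1,1.5],-1],
  [[0,0,0],[0,-0.1,2],-1],
  [[0,0,0],[0,-0.1,2.4],-1],
  [[0,0,0],[0,-0.1,2.4],-1],
  [[0,0,0],[0,-0.1,2.4],-1],
])

```text
clock: 6.22
position: [0.5096, -0.0663, 0.0844]
ee_rot: [-2.252, -2.19, 0.001]
force: [-0.3, 0.1, -0.9]
width: 0.153
gripper_force: 40.0
```

Emit:
drive_tool([
  [[0,0,0],[0,0.05,0.4],-1],
  [[0,0,0],[0,0.05,0.7],-1],
  [[0,0,0],[0,0.05,0.85],-1],
  [[0,0,0],[0,0.05,0.95],-1],
  [[0,0,0],[0,0.05,1],-1],
  [[0,0,0],[0,0.05,1],-1],
  [[0,0,0],[0,0.05,1],-1],
])

```text
clock: 6.8
position: [0.5102, -0.0662, 0.0756]
ee_rot: [-2.252, -2.19, -0.001]
force: [-4.9, 0.7, 13.9]
width: 0.147
gripper_force: 40.0
```

Emit:
drive_tool([
  [[0,0,0],[0,0,-0.05],-0.3],
  [[0,0,0],[0,0,-0.05],-0.3],
  [[0,0,0],[0,0,-0.05],-0.3],
  [[0,0,0],[0,0,-0.05],-0.3],
  [[0,0,0],[0,0,-0.05],-0.3],
  [[0,0,0],[0,0,0.5],-0.3],
  [[0,0,0],[0,0,1],-0.3],
  [[0,0,0],[0,0,1.4],-0.3],
  [[0,0,0],[0,0,1.4],-0.3],
  [[0,0,0],[0,0,1.4],-0.3],
])

```text
clock: 7.63
position: [0.5099, -0.0663, 0.0602]
ee_rot: [-2.252, -2.19, 0.001]
force: [-0.1, 0.2, 0.1]
width: 0.349
gripper_force: 0.0
```

```bash
python3 - <<'E'
from h import *
im=cams.get_image("wrist");i=cams.camera_info("wrist"); cv2.imwrite("pics/w4.png",im);np.savez("w4.npz",**i)
s=readout.observe();print(s["clock"],s["position"],s["width"],s["force"])
E
```

```text
7.6833 [ 0.51010602 -0.06631154  0.06050277] 0.3489323168442953 [-0.49388463 -0.47266114 -0.26737902]
```

View pics/w4.png

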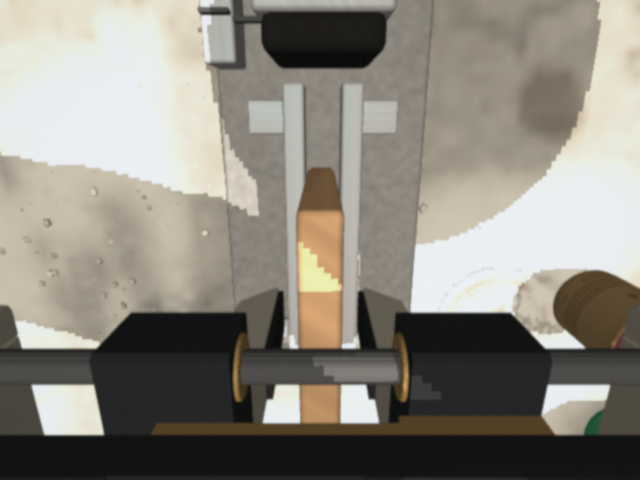

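The panel stands in the slot between the rails, far top edge at row ~210 and pad front at row ~67. Regrip lower, then slide.

Emit:
drive_tool([
  [[0,0,0],[0,0,0],-1],
  [[0,0,0],[0,0,0],-1],
  [[0,0,0],[0,0,0],-1],
  [[0,0,0],[0,0,0],-1],
  [[0,0,0],[0,0,0],-1],
  [[0,0,0],[0,0,0],-1],
  [[0,0,0],[0,0,0],-1],
], newtons=45)

```text
clock: 8.27
position: [0.5103, -0.0662, 0.0609]
ee_rot: [2.252, 2.19, 0.0]
force: [0.1, -0.9, 2.0]
width: 0.149
gripper_force: 45.0
```

```bash
python3 - <<'E'
from h import *
i=dict(np.load("w4.npz"))
print("far top edge",onz("w",(320,210),.108,i),"pad top/bottom front",onz("w",(324,66),.08,i),onz("w",(324,66),.03,i),"rail end",onz("w",(294,84),.028,i))
rel([.5122,-.035,.06],-.028)
s=readout.observe();print(s["force"],s["width"])
E
```

```text
far top edge [ 0.51135368 -0.00963086  0.108     ] pad top/bottom front [0.51375393 0.03105558 0.08      ] [0.51433272 0.03645058 0.03      ] rail end [0.50078268 0.02963897 0.028     ]
turn [ 0.0003 -0.0001 -0.0001] cm [3.13 0.1  0.09]
[ 0.13419294 -0.90920714  2.04447804] 0.14903485185964482
```

Emit:
drive_tool([
  [[0,0,0],[0.8,0,0],-1],
  [[0,0,0],[1.6,0,0],-1],
  [[0,0,0],[2.4,0,0],-1],
  [[0,0,0],[3.1,0,0],-1],
  [[0,0,0],[3.6,0,0],-1],
  [[0,0,0],[3.8,0,0],-1],
  [[0,0,0],[3.8,0,0],-1],
  [[0,0,0],[3.8,0,0],-1],
  [[0,0,0],[3.8,0,0],-1],
])

```text
clock: 9.02
position: [0.5116, -0.0272, 0.0608]
ee_rot: [-2.251, -2.19, -0.002]
force: [-0.3, 2.2, 5.5]
width: 0.15
gripper_force: 45.0
```

Emit:
drive_tool([
  [[0,0,0],[0.2,0,0],-1],
  [[0,0,0],[0.4,0,0],-1],
  [[0,0,0],[0.6,0,0],-1],
  [[0,0,0],[0.8,0,0],-1],
  [[0,0,0],[1,0,0],-1],
  [[0,0,0],[1,0,0],-1],
  [[0,0,0],[1,0,0],-1],
])

```text
clock: 9.6
position: [0.5117, -0.0199, 0.0609]
ee_rot: [2.253, 2.187, -0.001]
force: [0.5, -5.4, 5.6]
width: 0.149
gripper_force: 45.0
```

Emit:
drive_tool([
  [[0,0,0],[0.2,0,0],-1],
  [[0,0,0],[0.4,0,0],-1],
  [[0,0,0],[0.6,0,0],-1],
  [[0,0,0],[0.6,0,0],-1],
  [[0,0,0],[0.6,0,0],-1],
  [[0,0,0],[0.6,0,0],-1],
])

```text
clock: 10.1
position: [0.5118, -0.0151, 0.061]
ee_rot: [2.254, 2.185, -0.002]
force: [-0.9, -8.2, 6.7]
width: 0.148
gripper_force: 45.0
```

```bash
python3 - <<'E'
from h import *
im=cams.get_image("wrist");i=cams.camera_info("wrist"); cv2.imwrite("pics/w5.png",im);np.savez("w5.npz",**i)
sd=cams.get_image("side")
s=readout.observe();print(s["clock"],s["position"],s["width"],s["force"])
a=cv2.resize(im[0:240,180:420],(600,600)); 
p=proj("side",[.48,.05,.034]);print(p); x,y=p.astype(int)
b=cv2.resize(sd[y-60:y+60,x-20:x+20],(200,600),interpolation=cv2.INTER_CUBIC)
cv2.imwrite("pics/c5.png",np.hstack([a,b]))
E
```

```text
10.2 [ 0.51177023 -0.01510003  0.06094346] 0.1501393226113478 [-0.53736649 -8.92109252  7.25530291]
[313.39662557 287.59686263]
```

View pics/c5.png

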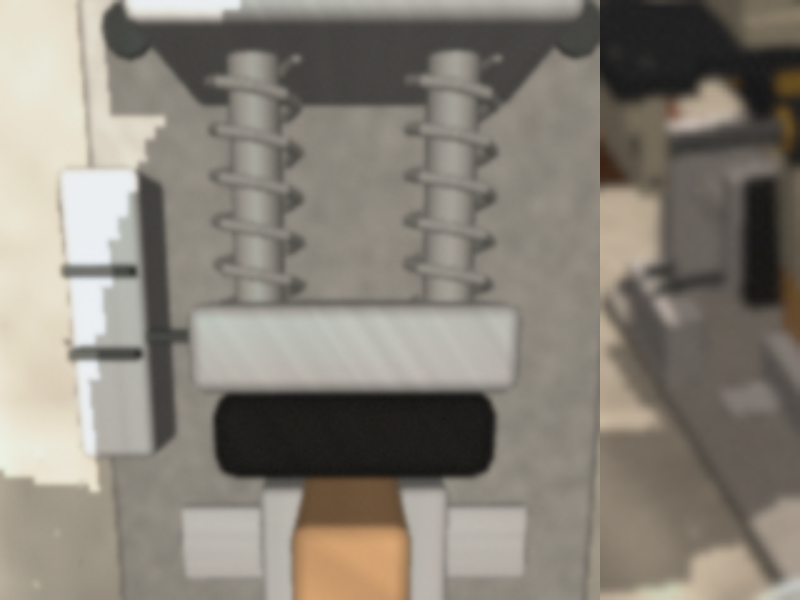

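The pad is against the panel. In the crop the pointer is at row 335 between the ridges (first at 353, second at 270), so the stop is about 6 mm back. About 3–4 mm more is needed.

Emit:
drive_tool([
  [[0,0,0],[0.1,0,0],-1],
  [[0,0,0],[0.2,0,0],-1],
  [[0,0,0],[0.3,0,0],-1],
  [[0,0,0],[0.35,0,0],-1],
  [[0,0,0],[0.35,0,0],-1],
  [[0,0,0],[0.35,0,0],-1],
  [[0,0,0],[0.35,0,0],-1],
  [[0,0,0],[0.35,0,0],-1],
])

```text
clock: 10.87
position: [0.5118, -0.0126, 0.061]
ee_rot: [2.254, 2.184, -0.003]
force: [-1.5, -13.1, 8.0]
width: 0.148
gripper_force: 45.0
```

```bash
python3 - <<'E'
from h import *
im=cams.get_image("wrist");i=cams.camera_info("wrist"); cv2.imwrite("pics/w6.png",im)
s=readout.observe();print(s["clock"],s["position"],s["width"],s["force"])
cv2.imwrite("pics/c6.png",cv2.resize(im[40:240,180:420],(720,600)))
E
```

```text
10.9167 [ 0.51180557 -0.01263665  0.06100703] 0.15014697645359348 [ -1.01246151 -12.22912621   7.06036535]
```

View pics/c6.png

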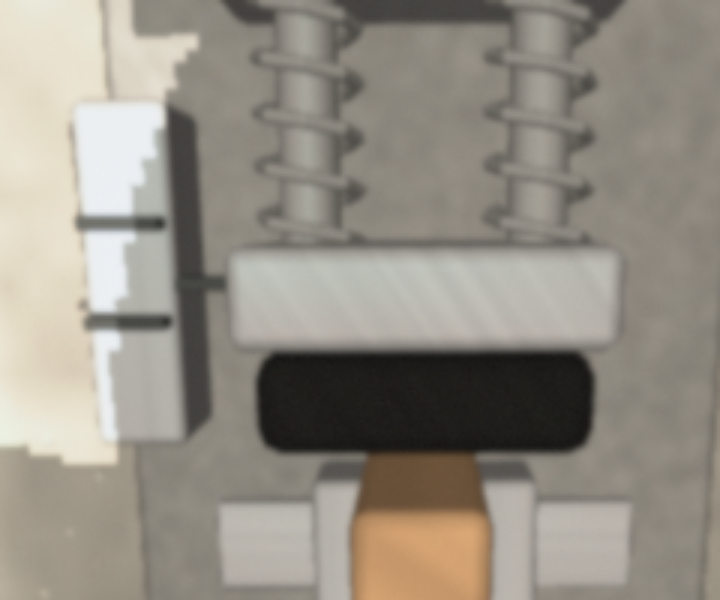

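The pointer is now at row 283 between the ridges (322 and 222), so the stop is about 8.5 mm back, near mid. I'll hold, check steadiness and hand in.

Emit:
drive_tool([
  [[0,0,0],[0.05,0,0],-1],
  [[0,0,0],[0.05,0,0],-1],
  [[0,0,0],[0.05,0,0],-1],
  [[0,0,0],[0.05,0,0],-1],
  [[0,0,0],[0.05,0,0],-1],
  [[0,0,0],[0.05,0,0],-1],
  [[0,0,0],[0.05,0,0],-1],
  [[0,0,0],[0.05,0,0],-1],
])

```text
clock: 11.58
position: [0.5118, -0.0123, 0.061]
ee_rot: [2.254, 2.184, -0.003]
force: [-1.5, -13.3, 7.4]
width: 0.147
gripper_force: 45.0
```

```bash
python3 - <<'E'
from h import *
from cell import job
s=readout.observe();print(s["clock"],s["position"],s["force"],abs(s["dq"]).max())
if abs(s["position"][1]+.0125)<.002: print(job.sign_off())
E
```

```text
11.5833 [ 0.51178659 -0.01231802  0.0610137 ] [ -1.46933742 -13.28633709   7.42977538] 0.001094537526031845
the job is handed in; nothing more can be done
None
```

I handed the job in with the panel upright in the jig slot and still gripped, pressed on the stop. The pointer sits between the ridges, about 8.5 mm back and so slightly short of midway (8 N by the stop's spring figures); the wrist read 13 N along the slot, which I put down to friction. No verdict came back.

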